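# Cap the two pipe unions with plates from the slide tray

## Robot

A 6-joint arm with a two-finger parallel gripper is mounted at the origin on the work surface. World frame = base frame: x ahead of the robot, y to its left, z up, the work surface at z = 0. Lengths are in m, angles in degrees, forces in N, time in s.
With the tool pointing down it reaches from about 0.4 to 0.825 m from the base axis. Payload 7 kg.
Tool frame: the origin (TCP) lies at the very end of the fingers, on their centre line; the grasp point (between the pads) lies 19 mm behind it (r.hold_point_z is the distance from the TCP to the grasp point, in m); x points along the fingers, y is the direction in which the jaws open and shut, and the axes are right-handed (so a half turn about x gives the same grasp; the last joint's range is limited). The gripper opens to 88 mm and grips with 3 to 60 N. Pads are 19 mm wide; open, the fingers measure 130 mm over their backs; the gripper's body (78 mm by 193 mm) begins 47 mm behind the grasp point.
Start: joints at [-52.764, 20.546, 0.682, 0, -70.136, -16.507], TCP at [0.239, -0.631, 0.227] pointing down, gripper open.
Joint ranges: [-176.03, 176.03], [-82.01, 121.73], [-58.28, 71.71], [-173.87, 95.51], [-174.79, -0.11], [-173.66, 173.66]. Speed limits (degrees/s): [136.94, 136.94, 172.46, 180, 180, 180].

## Interface

Orientations are given as [roll, pitch, yaw] about the fixed x, y, z axes, in that order (R = Rz(yaw) Ry(pitch) Rx(roll)).
In Python, from plant import r gives the robot as it stands. The module is installed in compiled form; this text tells all that it offers.
- The arm moves only by the shell command python3 -m creep 'ROWS' [FORCE]. ROWS is JSON, a list of rows, each a list of 7 numbers: the turn, a rotation vector about the tool's x, y, z in rad, then the shift along the tool's x, y, z in cm, then the opening in per cent of the stroke, from 0 (shut) to 100 (fully open). In form: [[rx, ry, rz, x, y, z, fingers], ...]. A call has 1 to 8 rows; each row shifts and turns the commanded pose from where the row before left it, along the tool's axes as they then stand; what a row does not reach is not made up. A row lasts 1/10 s, in which the tool goes at most 50 mm and 8.59 degrees, less where a joint would pass 70% of its speed; a pose out of reach is approached as far as the arm can. A call is refused whole if a number of a shift passes 5 or a number of a turn 0.15, either way. A call with a gripper value outside its range is refused whole. The fingers move at their own pace and stop on an object; FORCE is the grip in N (left out, the last holds). Time passes only in rows, so rows that do not move let the fingers close. It gives the time, the measured TCP pose, the force and the opening at its end, in the units of the state.
- r.get_state(): the state, without advancing time (a new reading comes with each control period).
- r.capture(name): name is "side" or "top" or "wrist"; returns (picture, depth): 400x640x3 uint8, blue, green, red; 400x640 float32, m along the optical axis (not along the pixel's ray), 0 where there is no reading.
- r.camera_info(name): a dict with "fovy" (degrees; the focal length in pixels is half the picture's height over the tangent of half this angle, whatever the lens; pixels are square), "cx", "cy" (the principal point, pixels), "camera_from_world" (4x4, takes a point from world to camera coordinates). Camera axes: x right, y down, z forward; pixel columns grow to the right and rows downward; lengths in m; the calibration is good to about 2 mm. A picture is of the moment at which its call begins: read the wrist's pose just before it. camera_info takes no time and is no camera call; for the wrist camera it gives the pose at the moment of the call.
- r.close_job(): hands the job in, once; it reports no verdict.
Trained networks look in the newest picture that a camera, given by its name, has taken for a name from the list of things; names that differ only in an ending like _2 or _b are one class to them, and where a whole thing is asked for, a point or a joint stands for the part that bears it (a point fixed in the world has none). Each returns a list of dicts, best first, with "score" (0 to 1); they miss things now and then, are a little off and sometimes report something else, mostly with a low value. They report only what shows in the picture. A call takes as long as a camera call. They do not tell look-alikes from the thing itself.
- r.look_for(query, camera): "rect" ([left, top, right, bottom] in pixels, round what is visible of it).
- r.masks_of(query, camera): "pixels" (400x640 bool, what is visible of it) and "rect" ([left, top, right, bottom] in pixels, round what is visible of it).
The state is a dict: "time_s": time; "joints": joint angles; "qd": joint speeds; "joint_torque": joint torques, N m; "tcp_pos": TCP position; "eef_rot": TCP orientation; "contact_force": force on the tool from outside, world axes, zero at the start; "moment": the same for the moment, N m; "gripper_width": finger opening in m.
Only numpy, scipy, OpenCV 4.12 (cv2) and the standard library are available. Lean on these libraries where they do the work, as an engineer would, in place of code of your own. Each camera call takes 0.05 s, during which the arm holds its last target. There are 200 camera calls.

## Task

Two thin brass plates lie pushed into the ends of the slide tray's narrow lanes, with no room there for fingers: press lightly on a plate to slide it clear of the end, then pinch it and lift it out. First lay the solid plate flat on the pipe union whose foot has one stud, covering the whole round face on top; then lay the plate with the hole the same way on the union whose foot has two studs. Leave everything else where it is.

Things in the scene. Friction and masses are not known exactly. Their poses are not given: they have to be found in the camera images.
- tray: Grey sheet steel tray fixed to the bench, two parallel lanes side by side along its x axis, one at y = +35 mm and one at y = -35 mm. Each lane is 160 mm long (x from -80 to +80) and 66 mm wide inside. Origin: centre of the underside; z up. The lane floor is 4 mm above the origin, all walls are 4 mm thick and their tops are 14 mm above the origin. The floor is oiled: the plates slide easily on it.
- blank: The solid plate: loose round brass disc, 60 mm diameter, 6 mm thick, about 0.14 kg. Origin: centre of its underside, z is its axis. Starts flat in one lane (3 mm play each side), its rim within 6 mm of one end wall.
- orifice: The plate with the hole: loose round brass disc, 60 mm diameter, 6 mm thick, with a 16 mm hole in the middle, about 0.13 kg. Origin: centre of its underside, z is its axis. Starts flat in the other lane, its rim within 6 mm of the end wall at the other end.
- union_one_seat (a point): Centre of the top face of the cast iron pipe union that has ONE upright metal stud (12 mm diameter, 10 mm high) on its foot. The face is a level ring, 44 mm outside and 28 mm inside diameter, 62 mm above the bench; the neck under it is 44 mm wide for 20 mm down, then comes a nut 64 mm wide, then an 84 mm square foot. Fixed to the bench.
- union_two_seat (a point): The same point of the other, equal union, which has TWO such studs on its foot. Fixed to the bench.
- gasket: Bystander: loose grey rubber gasket ring, 50 mm diameter, 5 mm thick, flat on the bench. Origin: centre of its underside.
- nut: Bystander: loose iron collar, 36 mm diameter, 16 mm high, on the bench. Origin: centre of its underside.
- wrench: Bystander: loose 200 mm wrench lying on the bench along its x axis.
There are look-alikes about, which are no part of the job. Of the things that look like the tray, the larger one is meant. Leave any green look-alike of the orifice alone.

How it is judged:
By the outcome, as a careful person would: the job done as asked, in the order asked, and still so for the second after the job is handed in, with the robot touching nothing.
It also fails if it takes over 67 s, if anything falls off the work surface, if the arm or the gripper's body presses on something with over 40 N, if the wrist force passes 120 N, or if a joint passes its speed limit or range.

## Working session

There is one attempt and no reset: what is moved stays moved. The work goes in short steps, Python scripts to look and compute and a shell command to move; the robot and the scene stay as the last step left them, time stands still between calls to the robot, and variables do not carry over. Pictures are saved under pics/ and viewed, about 8 in all and at most 12, crops included, and the job is handed in when it is done.

```bash
mkdir -p pics; cat > h.py <<'E'
import numpy as np, cv2
from plant import r
def cam(n):
    i=r.camera_info(n); f=200/np.tan(np.radians(i["fovy"])/2)
    return f,i["cx"],i["cy"],np.linalg.inv(np.array(i["camera_from_world"]))
def cloud(n,depth,c=None):
    f,cx,cy,T=c or cam(n); v,u=np.mgrid[:400,:640]
    P=np.stack([(u-cx)/f*depth,(v-cy)/f*depth,depth,np.ones_like(depth)],-1)@T.T
    return P[...,:3]
E
python3 - <<'E'
from h import *
im,d=r.capture("top"); cv2.imwrite("pics/top.png",im); np.save("top.npy",d)
P=cloud("top",d)
print(cam("top")); print(r.get_state())
for q in ["tray","blank","orifice","union_one_seat","union_two_seat","gasket","nut","wrench"]:
    for m in r.masks_of(q,"top")[:4]:
        k=m["pixels"]&(d>0); 
        if k.sum(): print(q,round(m["score"],2),m["rect"],np.round(np.median(P[k],0),3), np.round((P[k].max(0)+P[k].min(0))/2,3),k.sum())
im,d=r.capture("side"); cv2.imwrite("pics/side.png",im)
E
```

```text
(np.float64(440.79417202390476), 318.8178495911364, 200.28958359620458, array([[ 0.01216245, -0.99644263,  0.08339156,  0.44973703],
       [-0.99992201, -0.01188336,  0.00384229, -0.04578007],
       [-0.00283765, -0.08343179, -0.99650945,  1.25763676],
       [ 0.        ,  0.        ,  0.        ,  1.        ]]))
{'time_s': 0.05, 'joints': array([-5.27634712e+01,  2.05910538e+01,  6.35824927e-01, -2.08380681e-02,
       -7.01353282e+01, -1.65074416e+01]), 'qd': array([-0.03602912, -0.0678897 ,  0.0427154 ,  0.03337455, -0.04871002,
        0.0581304 ]), 'joint_torque': array([-1.02785478e-03, -5.84667671e+01,  2.94059050e+01,  7.02605367e+00,
        1.03390784e-02, -5.13444161e-05]), 'tcp_pos': array([ 0.23873957, -0.63086683,  0.22564031]), 'eef_rot': array([ 94.30287742,  89.90734766, 115.02486838]), 'contact_force': array([ 0.29389165, -0.19410159,  0.2616438 ]), 'moment': array([ 0.04151939, -0.02418312, -0.03819939]), 'gripper_width': 0.08778583927978784}
tray 0.77 [208.3, 158.0, 269.7, 225.7] [0.575 0.192 0.006] [0.578 0.192 0.008] 2668
tray 0.56 [141.2, 184.7, 186.2, 227.2
[... 346 characters left out ...]
7] [0.526 0.219 0.01 ] [0.525 0.218 0.006] 352
union_one_seat 0.73 [419.6, 190.4, 434.8, 203.3] [ 0.564 -0.347  0.016] [ 0.564 -0.348  0.012] 132
union_one_seat 0.59 [346.7, 215.7, 375.1, 246.5] [ 0.468 -0.158  0.014] [ 0.469 -0.16   0.034] 834
union_one_seat 0.49 [214.9, 196.4, 237.6, 224.7] [0.526 0.22  0.01 ] [0.525 0.22  0.006] 371
union_two_seat 0.68 [365.4, 160.1, 397.4, 185.8] [ 0.632 -0.218  0.014] [ 0.638 -0.223  0.032] 872
nut 0.47 [419.1, 191.4, 437.9, 205.7] [ 0.564 -0.347  0.016] [ 0.565 -0.35   0.013] 133
wrench 0.79 [439.7, 192.4, 484.9, 256.4] [ 0.503 -0.447  0.008] [ 0.498 -0.447  0.007] 452
wrench 0.36 [215.3, 199.3, 239.0, 220.2] [0.524 0.219 0.01 ] [0.525 0.219 0.01 ] 314
```

View pics/top.png

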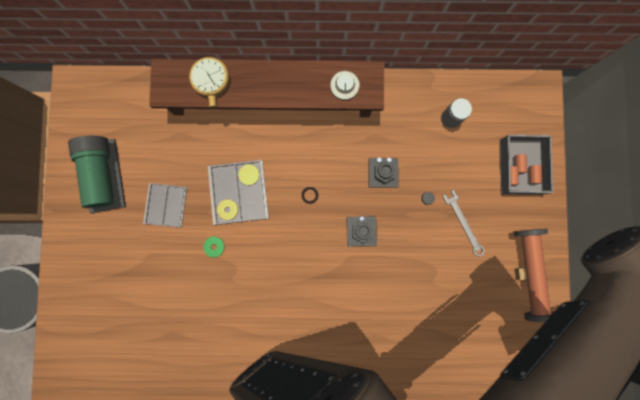

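View pics/side.png

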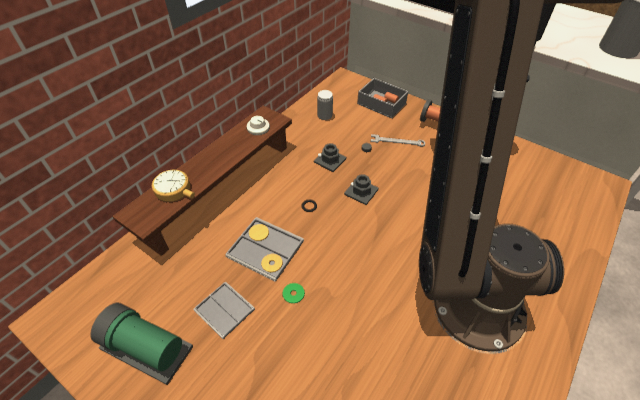

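Top view: the larger tray is at about (238,192), with the blank at its far right end (248,175) and the orifice at its near left end (227,209). The green look-alike is at (214,247). The two-stud union is at (383,172) and the one-stud union at (362,231). The shelf runs behind along the wall.

```bash
cat >> h.py <<'E'
from scipy.spatial.transform import Rotation as R
def tool():
    s=r.get_state(); M=R.from_euler("xyz",s["eef_rot"],degrees=True).as_matrix(); return s,M
def plane(u,v,z,c):
    f,cx,cy,T=c; d=T[:3,:3]@np.array([(u-cx)/f,(v-cy)/f,1]); o=T[:3,3]; return (o+d*(z-o[2])/d[2])[:2]
E
python3 - <<'E'
from h import *
im=cv2.imread("pics/top.png"); d=np.load("top.npy"); c=cam("top"); P=cloud("top",d)
hsv=cv2.cvtColor(im,cv2.COLOR_BGR2HSV)
y=cv2.inRange(hsv,(24,100,100),(38,255,255)); y[:150]=0; y[230:]=0; y[:,:205]=0; y[:,275:]=0
n,l,s,ce=cv2.connectedComponentsWithStats(y)
for i in range(1,n):
    if s[i,4]>50:
        k=cv2.fitEllipse(max(cv2.findContours((l==i).astype(np.uint8),0,1)[0],key=len)); print("disc",s[i],plane(*k[0],.010,c))
m=((P[...,2]>.010)&(P[...,0]>.45)&(P[...,0]<.7)&(P[...,1]>.1)&(P[...,1]<.28)&(d>0))
rc=cv2.minAreaRect((P[m][:,:2]*1000).astype(np.float32)); print("tray",rc)
for nm,(x,yy) in dict(one=(.469,-.16),two=(.636,-.221)).items():
    m=(P[...,2]>.054)&(abs(P[...,0]-x)<.06)&(abs(P[...,1]-yy)<.06); q=P[m]
    print(nm,m.sum(),q.mean(0),(q.max(0)+q.min(0))/2,q.max(0)-q.min(0))
m=np.zeros_like(d,bool); m[62:112,155:380]=1; q=P[m]; q=q[q[:,2]>.03]; print("shelf",q.min(0),q.max(0),np.percentile(q[:,2],[10,50,90]))
s,M=tool(); print(M.round(3))
print("wristcam from tcp", (M.T@(cam("wrist")[3][:3,3]-s["tcp_pos"])).round(3))
E
```

```text
disc [239 165  20  20 301] [0.62608064 0.16120163]
disc [217 200  20  20 278] [0.52538663 0.21932896]
tray ((575.15185546875, 191.29421997070312), (168.4918975830078, 156.22267150878906), 7.323852062225342)
one 128 [ 0.46828372 -0.16121718  0.06175388] [ 0.469246   -0.16201141  0.06196249] [0.04072729 0.04345516 0.01588653]
two 129 [ 0.63610593 -0.222496    0.06162183] [ 0.63682976 -0.22269526  0.06196013] [0.04257504 0.04156923 0.01428505]
shelf [ 0.44973703 -0.19825239  0.03409196] [0.91605457 0.39968041 1.25763676] [0.11894784 0.12256147 0.15431846]
[[-0.    -0.354  0.935]
 [ 0.     0.935  0.354]
 [-1.     0.    -0.   ]]
wristcam from tcp [-0.16   0.001 -0.072]
```

```bash
python3 -m creep '[[-0.15,0,0,0,0,0,0],[-0.15,0,0,0,0,0,0],[-0.15,0,0,0,0,0,0],[-0.15,0,0,0,0,0,0],[-0.15,0,0,0,0,0,0],[-0.15,0,0,0,0,0,0],[-0.15,0,0,0,0,0,0],[-0.15,0,0,0,0,0,0]]' 20
python3 -m creep '[[-0.135,0,0,0,0,0,0],[0,0,0,0,-2.7,4.1,0],[0,0,0,0,-2.7,4.1,0],[0,0,0,0,-2.7,4.1,0],[0,0,0,0,-2.7,4.1,0],[0,0,0,0,-2.7,4.1,0],[0,0,0,0,-2.7,4.1,0],[0,0,0,0,-2.7,4.1,0]]'
python3 -m creep '[[0,0,0,0,-2.7,4.1,0],[0,0,0,0,-2.7,4.1,0],[0,0,0,0,-2.7,4.1,0],[0,0,0,0,-2.7,4.1,0],[0,0,0,0,-2.7,4.1,0],[0,0,0,0,-2.7,4.1,0],[0,0,0,0,-2.7,4.1,0],[0,0,0,0,-2.7,4.1,0]]'
python3 -m creep '[[0,0,0,0,-2.7,4.1,0],[0,0,0,0,-2.7,4.1,0],[0,0,0,3,0,0,0],[0,0,0,3,0,0,0],[0,0,0,0,0,0,0],[0,0,0,0,0,0,0]]'
cat >> h.py <<'E'
def discs(name,save=None):
    s,M=tool(); c=cam(name); im,d=r.capture(name)
    if save: cv2.imwrite(save,im)
    hsv=cv2.cvtColor(im,cv2.COLOR_BGR2HSV); y=cv2.inRange(hsv,(22,90,70),(38,255,255))
    out=[]
    for k in cv2.findContours(y,0,1)[0]:
        if cv2.contourArea(k)>150:
            e=cv2.fitEllipse(k); P=cloud(name,d,c); m=np.zeros((400,640),np.uint8); cv2.drawContours(m,[k],-1,1,-1)
            z=np.median(P[(m>0)&(d>0)&(y>0)][:,2])
            p=plane(*e[0],z,c); v=M.T@np.r_[p-s["tcp_pos"][:2],z-s["tcp_pos"][2]]
            print("disc px",np.round(e[0]),"size",np.round(e[1]),"world",p.round(4),"z",round(z,4),"from tcp (tool xyz cm)",(v*100).round(2))
    return im,d,s,M,c
E
python3 - <<'E'
from h import *
im,d,s,M,c=discs("wrist","pics/w1.png")
print(s["tcp_pos"],s["contact_force"],M.round(3)); P=cloud("wrist",d,c)
m=(P[...,2]>.010)&(P[...,2]<.018)&(d>0)&(d>0)&(P[...,0]>.45)&(P[...,0]<.7)&(P[...,1]>.1)&(P[...,1]<.29)
print(cv2.minAreaRect((P[m][:,:2]*1000).astype(np.float32)))
E
```

```text
time_s: 1.3
tcp_pos: [0.2389, -0.6313, 0.2266]
eef_rot: [-147.9, 90.0, -58.1]
contact_force: [-0.5, 0.8, 0.2]
gripper_width: 0.0299
time_s: 2.1
tcp_pos: [0.3909, -0.321, 0.227]
eef_rot: [-117.0, 89.9, -19.8]
contact_force: [1.0, 0.4, 0.1]
gripper_width: 0.0004
time_s: 2.9
tcp_pos: [0.564, 0.0318, 0.227]
eef_rot: [-78.3, 89.9, 18.9]
contact_force: [0.9, -0.4, -0.1]
gripper_width: 0.0007
time_s: 3.5
tcp_pos: [0.6068, 0.1176, 0.167]
eef_rot: [148.5, 89.9, -114.2]
contact_force: [0.5, 0.7, 0.1]
gripper_width: 0.0004
disc px [297. 218.] size [24. 52.] world [0.6265 0.1592] z 0.0116 from tcp (tool xyz cm) [15.54 -2.48  3.9 ]
[0.60679908 0.11760817 0.16699741] [0.49912048 0.6979682  0.11697549] [[-0.    -0.992 -0.126]
 [-0.001 -0.126  0.992]
 [-1.     0.001 -0.001]]
((581.0741577148438, 152.52520751953125), (168.36618041992188, 80.12903594970703), 7.248301982879639)
```

View pics/w1.png

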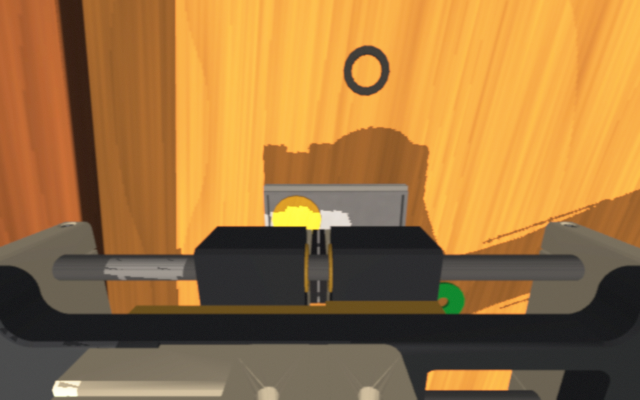

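The wrist view shows the blank at (297,218), partly hidden by the fingers, and agrees with the top camera to 2 mm. The tray yaw is 7.3°. I'm moving above the blank and going down to it.

```bash
python3 -m creep '[[0,0,0,0,-2.45,4.1,0],[0,0,0,5,0,0,0],[0,0,0,5,0,0,0],[0,0,0,3,0,0,0],[0,0,0,1.6,0,0,0],[0,0,0,0.3,0,0,0],[0,0,0,0,0,0,0]]'
python3 -m creep '[[0,0,0,0.3,0,0,0],[0,0,0,0,0,0,0]]'
python3 -m creep '[[0,0,0,0.2,0,0,0],[0,0,0,0,0,0,0]]'
```

```text
time_s: 4.25
tcp_pos: [0.627, 0.1618, 0.019]
eef_rot: [-77.8, 89.9, 19.4]
contact_force: [0.6, 0.3, 1.0]
gripper_width: 0.0003
time_s: 4.45
tcp_pos: [0.6267, 0.162, 0.0161]
eef_rot: [-67.9, 89.9, 29.3]
contact_force: [0.7, 0.1, -0.7]
gripper_width: 0.0003
time_s: 4.65
tcp_pos: [0.626, 0.1617, 0.013]
eef_rot: [-61.5, 90.0, 35.7]
contact_force: [-0.1, 0.2, 0.5]
gripper_width: 0.0008
```

```bash
python3 -m creep '[[0,0,0,0.2,0,0,0],[0,0,0,0,0,0,0]]'
python3 -m creep '[[0,0,0,0.1,0,0,0],[0,0,0,0,0,0,0]]'
python3 -m creep '[[0,0,0,0.1,0,0,0],[0,0,0,0,0,0,0]]'
```

```text
time_s: 4.85
tcp_pos: [0.6258, 0.1616, 0.0104]
eef_rot: [116.0, 90.0, -146.7]
contact_force: [0.2, -0.4, 0.4]
gripper_width: 0.0007
time_s: 5.05
tcp_pos: [0.6261, 0.1617, 0.0104]
eef_rot: [-102.6, 90.0, -5.4]
contact_force: [-1.6, -1.0, 7.3]
gripper_width: 0.0005
time_s: 5.25
tcp_pos: [0.6264, 0.1617, 0.0103]
eef_rot: [-94.8, 89.9, 2.5]
contact_force: [-3.6, -0.6, 12.3]
gripper_width: 0.0005
```

```bash
python3 -m creep '[[0,0,0,0,0.4,0,0],[0,0,0,0,0.6,0,0],[0,0,0,0,0.8,0,0],[0,0,0,0,0.8,0,0],[0,0,0,0,0.8,0,0],[0,0,0,0,0.8,0,0],[0,0,0,0,0.4,0,0],[0,0,0,0,0,0,0]]'
python3 -m creep '[[0,0,0,-2,0,0,0],[0,0,0,-4,0,0,0],[0,0,0,-4,0,-5,0],[0,0,0,0,0,-5,0],[0,0,0,0,0,0,0]]'
python3 - <<'E'
from h import *
im,d,s,M,c=discs("wrist","pics/w2.png"); discs("top","pics/t2.png"); print(s["tcp_pos"])
a=cv2.imread("pics/t2.png")[130:290,150:430]; cv2.imwrite("pics/c2.png",np.vstack([cv2.resize(a,(560,320)),cv2.resize(im,(560,350))[:270]]))
E
```

```text
time_s: 6.05
tcp_pos: [0.5815, 0.1567, 0.0103]
eef_rot: [-73.1, 89.8, 24.1]
contact_force: [-2.1, 1.5, 9.5]
gripper_width: 0.0001
time_s: 6.55
tcp_pos: [0.5917, 0.0636, 0.101]
eef_rot: [-76.1, 89.9, 21.0]
contact_force: [-0.8, -0.2, -0.8]
gripper_width: 0.0003
disc px [227. 208.] size [17. 21.] world [0.5291 0.2204] z 0.0106 from tcp (tool xyz cm) [ 8.98  4.3  16.17]
[0.59168243 0.06362368 0.10102832]
```

View pics/c2.png

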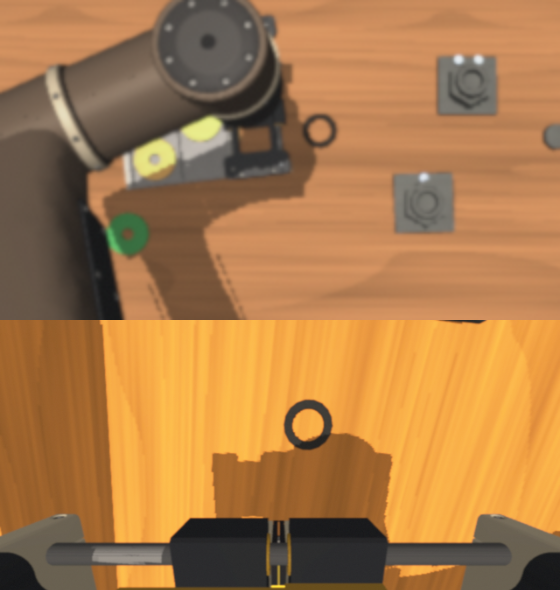

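The crop shows the blank moved to about mid-lane, with its near edge at (250,201) in top-picture pixels. I'm checking its centre with the side camera.

```bash
python3 - <<'E'
from h import *
discs("side","pics/s2.png")
for u,v in [(250,201)]: print(plane(u,v,.01,cam("top")))
E
```

```text
disc px [270. 262.] size [15. 18.] world [0.532  0.2212] z 0.0108 from tcp (tool xyz cm) [ 8.91  3.98 16.1 ]
disc px [271. 238.] size [15. 19.] world [0.5849 0.1557] z 0.011 from tcp (tool xyz cm) [ 8.9  -0.46  8.96]
[0.54978682 0.15451966]
```

```bash
python3 -m creep '[[0,0,0,0,0,4.6,100],[0,0,0,0,0,4.65,100],[0,0,0,2.5,0,0,100],[0,0,0,2.5,0,0,100],[0,0,0,2.5,0,0,100],[0,0,0,0,0,0,100]]'
python3 -m creep '[[0,0,0,1.2,0,0,100],[0,0,0,0.4,0,0,100],[0,0,0,0.4,0,0,100],[0,0,0,0,0,0,100]]'
```

```text
time_s: 7.3
tcp_pos: [0.577, 0.1593, 0.0211]
eef_rot: [111.3, 89.6, -151.5]
contact_force: [-0.1, -0.7, -0.4]
gripper_width: 0.0428
time_s: 7.7
tcp_pos: [0.5827, 0.1608, 0.0091]
eef_rot: [-75.5, 89.6, 21.8]
contact_force: [-5.5, -0.0, 18.6]
gripper_width: 0.075
```

The fingers were still opening when they touched down, so I'm lifting off and re-checking before I grasp.

```bash
python3 -m creep '[[0,0,0,-1,0,0,100],[0,0,0,-2,0,0,100],[0,0,0,0,0,0,100],[0,0,0,0,0,0,100]]'
python3 - <<'E'
from h import *
im,d,s,M,c=discs("wrist","pics/w3.png"); discs("side","pics/s3.png"); print(s["tcp_pos"],M.round(3),s["gripper_width"])
a=cv2.imread("pics/s3.png")[170:330,170:350]; cv2.imwrite("pics/c3.png",np.hstack([cv2.resize(a,(450,400)),im[100:340,150:500]] if 0 else [cv2.resize(a,(450,400)),cv2.resize(im[100:330,150:480],(350,400))]))
E
```

```text
time_s: 8.1
tcp_pos: [0.5803, 0.1597, 0.0358]
eef_rot: [-61.2, 89.9, 36.0]
contact_force: [-0.7, -0.3, 0.0]
gripper_width: 0.0876
disc px [351. 296.] size [23. 25.] world [0.548  0.2127] z 0.0115 from tcp (tool xyz cm) [2.43 2.55 5.66]
[0.58027918 0.15965454 0.03584305] [[ 0.002 -0.992 -0.126]
 [ 0.001 -0.126  0.992]
 [-1.    -0.002  0.001]] 0.0876017099039479
```

View pics/c3.png

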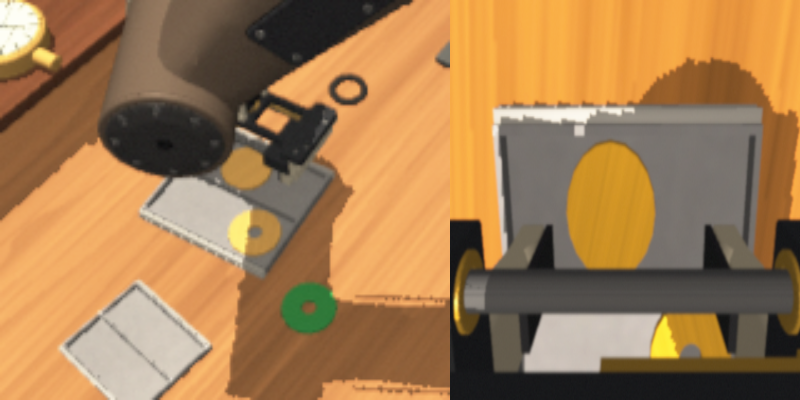

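The wrist crop shows the blank lying free between the open fingers, with its centre at about (302,219) in the full picture. I'm measuring it properly.

```bash
python3 - <<'E'
from h import *
s,M=tool(); c=cam("wrist")
im=cv2.imread("pics/w3.png"); hsv=cv2.cvtColor(im,cv2.COLOR_BGR2HSV); print(hsv[219,302])
y=cv2.inRange(hsv,(18,180,90),(38,255,255)); y[:165]=0; y[265:]=0; y[:,:240]=0; y[:,370:]=0
k=max(cv2.findContours(y,0,1)[0],key=cv2.contourArea); x0,y0,w,h=cv2.boundingRect(k); print(x0,y0,w,h)
p=plane(x0+w/2,y0+h/2,.01,c);print(p)
for q in [(x0+w/2,y0),(x0+w/2,y0+h),(x0,y0+h/2),(x0+w,y0+h/2)]: print(plane(*q,.01,c))
v=M.T@np.r_[p-s["tcp_pos"][:2],.01-s["tcp_pos"][2]]; print(v*100)
m=r.masks_of("blank","wrist")
for a in m: print(a["score"],a["rect"])
E
```

```text
[ 19 209 210]
261 181 82 74
[0.59158428 0.15383726]
[0.59450309 0.12737664]
[0.58843651 0.18237353]
[0.62030976 0.15744706]
[0.56285064 0.15022645]
[ 2.46753768 -1.12867643 -0.68362738]
0.69 [260.5, 179.9, 343.8, 256.1]
```

```bash
python3 -m creep '[[0,0,0,0.5,-0.6,-0.4,100],[0,0,0,1.2,0,0,100],[0,0,0,0.6,0,0,100],[0,0,0,0.4,0,0,100],[0,0,0,0.2,0,0,100],[0,0,0,0,0,0,100]]'
```

```text
time_s: 8.85
tcp_pos: [0.586, 0.156, 0.0053]
eef_rot: [117.2, 90.0, -145.6]
contact_force: [0.4, -0.1, -0.2]
gripper_width: 0.0879
```

No contact at floor level. Closing gently, then lifting.

```bash
python3 -m creep '[[0,0,0,0,0,0,55],[0,0,0,0,0,0,55],[0,0,0,0,0,0,55],[0,0,0,0,0,0,55],[0,0,0,0,0,0,55],[0,0,0,0,0,0,55]]' 25
python3 -m creep '[[0,0,0,-0.5,0,0,55],[0,0,0,-1,0,0,55],[0,0,0,-2,0,0,55],[0,0,0,-3,0,0,55],[0,0,0,-4,0,0,55],[0,0,0,0,0,0,55]]'
```

```text
time_s: 9.45
tcp_pos: [0.5864, 0.1562, 0.0061]
eef_rot: [-69.4, 90.0, 27.8]
contact_force: [-0.2, 1.0, 1.5]
gripper_width: 0.0587
time_s: 10.05
tcp_pos: [0.5895, 0.1575, 0.1174]
eef_rot: [-73.5, 89.4, 23.8]
contact_force: [0.1, -0.2, -1.1]
gripper_width: 0.0584
```

```bash
python3 - <<'E'
from h import *
s,M=tool();c=cam("wrist"); im,d=r.capture("wrist"); cv2.imwrite("pics/w4.png",im)
for a in r.masks_of("blank","wrist"): 
    m=a["pixels"]; P=cloud("wrist",d,c)[m&(d>0)]
    q=(P-s["tcp_pos"])@M*100; print(a["score"],a["rect"],"tool min/max/median",np.percentile(q,[1,50,99],axis=0).round(2))
    A=np.c_[q[:,1:],np.ones(len(q))]; print("plane x=ay+bz+c",np.linalg.lstsq(A,q[:,0],rcond=None)[0])
print(s["tcp_pos"])
for n,p in dict(one=(.4690,-.1617),two=(.6365,-.2226)).items(): print(n,(M.T@np.r_[np.array(p)-s["tcp_pos"][:2],0]*100).round(2))
E
```

```text
0.76 [270.9, 198.8, 368.3, 289.5] tool min/max/median [[-0.68 -2.74 -2.83]
 [-0.54 -0.   -0.89]
 [-0.21  2.81  2.79]]
plane x=ay+bz+c [ 0.01719778  0.04739137 -0.46442062]
[0.58947503 0.15746569 0.11737219]
one [ -0.23  16.   -30.13]
two [ -0.11   0.16 -38.3 ]
```

View pics/w4.png

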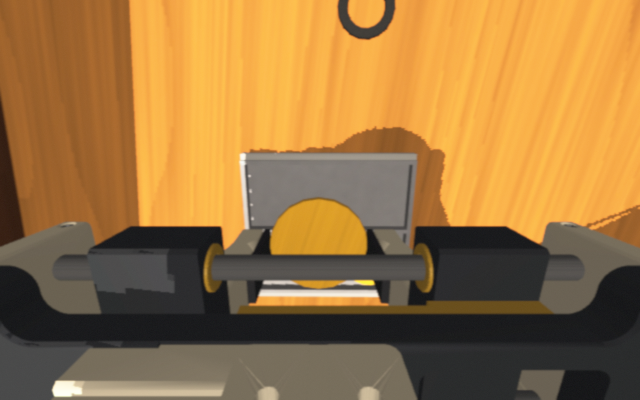

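The wrist picture shows the blank level and centred between the pads, at (319,243). I'm carrying it to the one-stud union.

```bash
python3 -m creep '[[0,0,0,0,0.8,-1.5,55],[0,0,0,0,1.6,-3,55],[0,0,0,0,2,-3.8,55],[0,0,0,0,2,-3.8,55],[0,0,0,0,2,-3.8,55],[0,0,0,0,2,-3.8,55],[0,0,0,0,2,-3.8,55],[0,0,0,0,1.8,-3.4,55]]'
python3 -m creep '[[0,0,0,0,1.2,-2.2,55],[0,0,0,0,0.6,-1,55],[0,0,0,0,0,0,55],[0,0,0,0,0,0,55]]'
python3 - <<'E'
from h import *
s,M=tool(); print(s["tcp_pos"],s["gripper_width"]); p=(.4690,-.1617); print((M.T@np.r_[np.array(p)-s["tcp_pos"][:2],0]*100).round(2))
c=cam("wrist"); im,d=r.capture("wrist"); cv2.imwrite("pics/w5.png",im)
P=cloud("wrist",d,c); m=(d>0)&(abs(P[...,2]-.034)<.003)&(abs(P[...,0]-.469)<.06)&(abs(P[...,1]+.162)<.06); print(m.sum())
E
```

```text
time_s: 10.95
tcp_pos: [0.4765, -0.1307, 0.1098]
eef_rot: [84.9, 89.9, -177.9]
contact_force: [1.0, -0.1, -0.6]
gripper_width: 0.0587
time_s: 11.35
tcp_pos: [0.465, -0.1626, 0.1104]
eef_rot: [78.8, 90.0, 176.0]
contact_force: [-0.2, -0.2, -0.6]
gripper_width: 0.0583
[ 0.46501805 -0.16259449  0.11041215] 0.058332968045015185
[-0.   -0.41  0.04]
67
```

```bash
python3 -m creep '[[0,0,0,1,-0.4,0,55],[0,0,0,2,0,0,55],[0,0,0,1,0,0,55],[0,0,0,0.3,0,0,55],[0,0,0,0,0,0,55]]'
python3 -m creep '[[0,0,0,0.2,0,0,55],[0,0,0,0,0,0,55]]'
python3 -m creep '[[0,0,0,0.1,0,0,55],[0,0,0,0,0,0,55]]'
```

```text
time_s: 11.9
tcp_pos: [0.4691, -0.1619, 0.0672]
eef_rot: [90.6, 89.9, -172.1]
contact_force: [-0.4, -0.4, -1.3]
gripper_width: 0.0587
time_s: 12.1
tcp_pos: [0.4696, -0.1621, 0.0661]
eef_rot: [-94.4, 90.0, 2.8]
contact_force: [-0.4, -0.7, -2.3]
gripper_width: 0.0586
time_s: 12.3
tcp_pos: [0.4694, -0.1622, 0.065]
eef_rot: [-92.5, 90.0, 4.7]
contact_force: [-1.0, -0.3, -1.2]
gripper_width: 0.0584
```

```bash
python3 -m creep '[[0,0,0,0.1,0,0,55],[0,0,0,0,0,0,55]]'
python3 -m creep '[[0,0,0,0.1,0,0,55],[0,0,0,0,0,0,55]]'
python3 -m creep '[[0,0,0,0.05,0,0,55],[0,0,0,0,0,0,55]]'
```

```text
time_s: 12.5
tcp_pos: [0.4695, -0.1622, 0.0641]
eef_rot: [-106.6, 90.0, -9.4]
contact_force: [-0.4, -1.1, 1.7]
gripper_width: 0.0583
time_s: 12.7
tcp_pos: [0.4695, -0.1622, 0.0639]
eef_rot: [-125.1, 90.0, -27.9]
contact_force: [-4.2, 1.7, 13.4]
gripper_width: 0.0588
time_s: 12.9
tcp_pos: [0.4695, -0.1622, 0.0639]
eef_rot: [-122.1, 89.9, -24.8]
contact_force: [-5.9, 3.2, 18.5]
gripper_width: 0.0584
```

Seated. I'm unloading, opening and retreating.

```bash
python3 -m creep '[[0,0,0,-0.22,0,0,55],[0,0,0,0,0,0,100],[0,0,0,0,0,0,100],[0,0,0,0,0,0,100],[0,0,0,0,0,0,100],[0,0,0,0,0,0,100]]'
python3 -m creep '[[0,0,0,-1,0,0,100],[0,0,0,-3,0,0,100],[0,0,0,-4,0,0,100],[0,0,0,0,0,0,100]]'
python3 - <<'E'
from h import *
s,M=tool(); c=cam("wrist"); im,d=r.capture("wrist"); cv2.imwrite("pics/w6.png",im); print(s["tcp_pos"],s["gripper_width"])
for a in r.masks_of("blank","wrist"):
    P=cloud("wrist",d,c)[a["pixels"]&(d>0)]; x,y,X,Y=a["rect"]; print(a["score"],a["rect"],np.median(P,0),plane((x+X)/2,(y+Y)/2,.068,c), P[:,2].min(),P[:,2].max())
print("orifice", (M.T@np.r_[np.array([.5254,.2193])-s["tcp_pos"][:2],0]*100).round(2))
E
```

```text
time_s: 13.5
tcp_pos: [0.4692, -0.1622, 0.0643]
eef_rot: [87.9, 90.0, -174.9]
contact_force: [1.6, 1.0, -0.6]
gripper_width: 0.0869
time_s: 13.9
tcp_pos: [0.4726, -0.1626, 0.1502]
eef_rot: [-104.1, 89.5, -6.8]
contact_force: [0.2, 0.7, -0.9]
gripper_width: 0.0877
[ 0.47264039 -0.16258191  0.15022954] 0.0876844490852167
0.73 [289.9, 173.0, 357.8, 237.7] [ 0.46909056 -0.16296211  0.0695451 ] [ 0.46794792 -0.16227176] 0.0005632506886842914 0.07176926015163976
orifice [ 1.000e-02 -1.008e+01  3.721e+01]
```

View pics/w6.png

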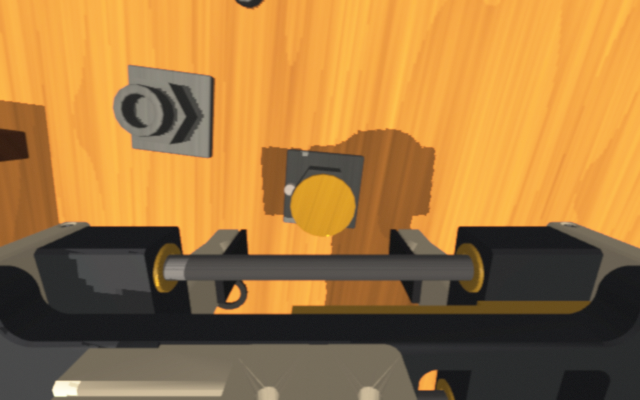

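The blank lies level at (324,205), over the one-stud union and within about 1 mm of the seat centre. Next is the orifice.

```bash
python3 -m creep '[[0,0,0,0,-0.6,2.2,0],[0,0,0,0,-1.1,4,0],[0,0,0,0,-1.2,4.4,0],[0,0,0,0,-1.2,4.4,0],[0,0,0,0,-1.2,4.4,0],[0,0,0,0,-1.2,4.4,0],[0,0,0,0,-1.2,4.4,0],[0,0,0,0,-1.2,4.4,0]]'
python3 -m creep '[[0,0,0,0,-0.9,3.2,0],[0,0,0,0,-0.3,1.4,0],[0,0,0,3,0,0,0],[0,0,0,3,0,0,0],[0,0,0,0,0,0,0],[0,0,0,0,0,0,0]]'
python3 - <<'E'
from h import *
s,M=tool(); print(s["tcp_pos"],s["gripper_width"]); print((M.T@np.r_[np.array([.5254,.2193])-s["tcp_pos"][:2],0]*100).round(2))
E
```

```text
time_s: 14.8
tcp_pos: [0.5159, 0.174, 0.1436]
eef_rot: [116.0, 89.9, -146.8]
contact_force: [1.0, 0.4, -0.1]
gripper_width: 0.0292
time_s: 15.4
tcp_pos: [0.5225, 0.2188, 0.0842]
eef_rot: [133.7, 89.9, -129.1]
contact_force: [0.8, -0.6, 1.1]
gripper_width: 0.0004
[0.52245572 0.21878035 0.08424581] 0.0003852581954504212
[-0.   -0.3   0.01]
```

```bash
python3 -m creep '[[0,0,0,2,-0.3,0,0],[0,0,0,3,0,0,0],[0,0,0,1.5,0,0,0],[0,0,0,0.4,0,0,0],[0,0,0,0,0,0,0]]'
python3 -m creep '[[0,0,0,0.2,0,0,0],[0,0,0,0.1,0,0,0],[0,0,0,0,0,0,0]]'
python3 -m creep '[[0,0,0,0.1,0,0,0],[0,0,0,0,0,0,0]]'
```

```text
time_s: 15.9
tcp_pos: [0.5263, 0.2201, 0.0164]
eef_rot: [-76.2, 90.0, 21.1]
contact_force: [0.3, 0.5, -0.3]
gripper_width: 0.0001
time_s: 16.2
tcp_pos: [0.526, 0.2202, 0.0133]
eef_rot: [-58.0, 89.9, 39.2]
contact_force: [0.5, -1.2, -0.3]
gripper_width: 0.0003
time_s: 16.4
tcp_pos: [0.5257, 0.22, 0.0116]
eef_rot: [-53.0, 90.0, 44.2]
contact_force: [0.9, 0.2, 0.2]
gripper_width: 0.0004
```

```bash
python3 -m creep '[[0,0,0,0.2,0,0,0],[0,0,0,0,0,0,0]]'
python3 -m creep '[[0,0,0,0.1,0,0,0],[0,0,0,0,0,0,0]]'
```

```text
time_s: 16.6
tcp_pos: [0.5259, 0.2201, 0.0102]
eef_rot: [-85.1, 90.0, 12.2]
contact_force: [-1.3, -1.2, 8.1]
gripper_width: 0.0004
time_s: 16.8
tcp_pos: [0.5261, 0.2202, 0.0101]
eef_rot: [-82.2, 89.9, 15.0]
contact_force: [-4.8, -1.7, 16.4]
gripper_width: 0.0
```

```bash
python3 -m creep '[[0,0,0,-0.05,-0.4,0,0],[0,0,0,0,-0.6,0,0],[0,0,0,0,-0.8,0,0],[0,0,0,0,-0.8,0,0],[0,0,0,0,-0.8,0,0],[0,0,0,0,-0.8,0,0],[0,0,0,0,-0.4,0,0],[0,0,0,0,0,0,0]]'
python3 -m creep '[[0,0,0,-1,0,0,0],[0,0,0,-2,0,0,100],[0,0,0,0,0,0,100],[0,0,0,0,0,0,100],[0,0,0,0,0,0,100],[0,0,0,0,0,0,100],[0,0,0,0,0,0,100],[0,0,0,0,0,0,100]]'
python3 -m creep '[[0,0,0,0,0,0,100],[0,0,0,0,0,0,100],[0,0,0,0,0,0,100],[0,0,0,0,0,0,100],[0,0,0,0,0,0,100],[0,0,0,0,0,0,100],[0,0,0,0,0,0,100]]'
python3 - <<'E'
from h import *
s,M=tool(); c=cam("wrist"); im,d=r.capture("wrist"); cv2.imwrite("pics/w7.png",im); print(s["tcp_pos"],s["gripper_width"])
for a in r.masks_of("orifice","wrist"):
    x,y,X,Y=a["rect"]
    for q in [((x+X)/2,(y+Y)/2),((x+X)/2,y),((x+X)/2,Y),(x,(y+Y)/2),(X,(y+Y)/2)]:
        p=plane(*q,.01,c); print(a["score"],a["rect"],p,(M.T@np.r_[p-s["tcp_pos"][:2],0]*100).round(2))
E
```

```text
time_s: 17.6
tcp_pos: [0.5727, 0.2262, 0.0102]
eef_rot: [-79.0, 89.9, 18.2]
contact_force: [-0.2, -1.7, 7.8]
gripper_width: 0.0005
time_s: 18.4
tcp_pos: [0.5711, 0.2256, 0.0386]
eef_rot: [119.0, 90.0, -143.7]
contact_force: [1.4, -0.6, -0.4]
gripper_width: 0.0507
time_s: 19.1
tcp_pos: [0.5713, 0.2257, 0.039]
eef_rot: [-31.0, 90.0, 66.2]
contact_force: [-0.3, -0.1, 0.4]
gripper_width: 0.0877
[0.57134157 0.22571396 0.0390191 ] 0.08774119656786511
```

View pics/w7.png

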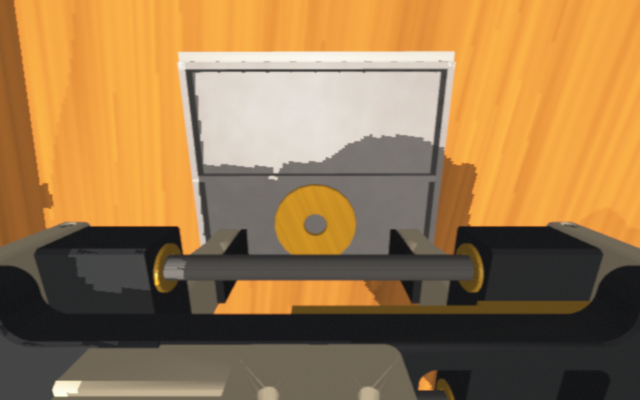

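The orifice is free in mid-lane, with its hole at (315,225), centred between the open fingers.

```bash
python3 - <<'E'
from h import *
s,M=tool(); p=plane(315,225,.01,cam("wrist")); print(p,(M.T@np.r_[p-s["tcp_pos"][:2],0]*100).round(2), "across",-p[0]*.1271+p[1]*.9919)
E
python3 -m creep '[[0,0,0,1,0,0,100],[0,0,0,1.2,0,0,100],[0,0,0,0.6,0,0,100],[0,0,0,0.4,0,0,100],[0,0,0,0.15,0,0,100],[0,0,0,0,0,0,100]]'
```

```text
[0.57348647 0.22611898] [ 0.   -0.22  0.01] across 0.1513972910449648
time_s: 19.8
tcp_pos: [0.5713, 0.2257, 0.0052]
eef_rot: [127.1, 90.0, -135.6]
contact_force: [1.1, 0.3, -0.3]
gripper_width: 0.0879
```

```bash
python3 -m creep '[[0,0,0,0,0,0,55],[0,0,0,0,0,0,55],[0,0,0,0,0,0,55],[0,0,0,0,0,0,55],[0,0,0,0,0,0,55],[0,0,0,0,0,0,55]]' 25
python3 -m creep '[[0,0,0,-0.5,0,0,55],[0,0,0,-1,0,0,55],[0,0,0,-2,0,0,55],[0,0,0,-3,0,0,55],[0,0,0,-4,0,0,55],[0,0,0,0,0,0,55]]'
python3 - <<'E'
from h import *
s,M=tool();c=cam("wrist"); im,d=r.capture("wrist"); cv2.imwrite("pics/w8.png",im)
for a in r.masks_of("orifice","wrist"): 
    q=(cloud("wrist",d,c)[a["pixels"]&(d>0)]-s["tcp_pos"])@M*100; print(a["score"],a["rect"],np.percentile(q,[1,50,99],axis=0).round(2))
print(s["tcp_pos"],(M.T@np.r_[np.array([.6365,-.2226])-s["tcp_pos"][:2],0]*100).round(2))
E
```

```text
time_s: 20.4
tcp_pos: [0.5715, 0.2259, 0.0058]
eef_rot: [-66.4, 90.0, 30.8]
contact_force: [-0.9, 0.1, 1.4]
gripper_width: 0.0587
time_s: 21.0
tcp_pos: [0.5745, 0.2275, 0.1171]
eef_rot: [-67.1, 89.4, 30.2]
contact_force: [-0.2, 0.9, -1.7]
gripper_width: 0.0586
0.95 [437.9, 210.8, 484.2, 226.2] [[10.67 12.72  1.77]
 [10.85 14.88  2.49]
 [11.34 17.28  3.04]]
0.86 [268.7, 197.1, 366.4, 288.3] [[-8.04 -2.76 -3.01]
 [-0.56 -0.   -1.09]
 [11.54  2.84  5.71]]
[0.57445012 0.22753655 0.117147  ] [ -0.17  -0.44 -45.44]
```

```bash
python3 -m creep '[[0,0,0,0,0,-1.5,55],[0,0,0,0,0,-3,55],[0,0,0,0,0,-4.5,55],[0,0,0,0,0,-4.5,55],[0,0,0,0,0,-4.5,55],[0,0,0,0,0,-4.5,55],[0,0,0,0,0,-4.5,55],[0,0,0,0,0,-4.5,55]]'
python3 -m creep '[[0,0,0,0,0,-4.5,55],[0,0,0,0,0,-4.5,55],[0,0,0,0,0,-3,55],[0,0,0,0,0,-1.9,55],[0,0,0,0,0,0,55],[0,0,0,0,0,0,55]]'
python3 - <<'E'
from h import *
s,M=tool(); print(s["tcp_pos"],s["gripper_width"],(M.T@np.r_[np.array([.6365,-.2226])-s["tcp_pos"][:2],0]*100).round(2))
E
```

```text
time_s: 21.9
tcp_pos: [0.6096, -0.0893, 0.1092]
eef_rot: [88.3, 89.9, -174.5]
contact_force: [0.6, -0.3, -1.0]
gripper_width: 0.0586
time_s: 22.5
tcp_pos: [0.6274, -0.2249, 0.1094]
eef_rot: [69.7, 89.9, 166.9]
contact_force: [0.1, 0.8, -1.5]
gripper_width: 0.0584
[ 0.62744416 -0.22487556  0.10939923] 0.05840906549687834 [-0.   -0.93  0.11]
```

```bash
python3 -m creep '[[0,0,0,0,-0.9,0.1,55],[0,0,0,2,0,0,55],[0,0,0,1.5,0,0,55],[0,0,0,0.6,0,0,55],[0,0,0,0,0,0,55]]'
python3 -m creep '[[0,0,0,0.2,0,0,55],[0,0,0,0,0,0,55]]'
python3 -m creep '[[0,0,0,0.1,0,0,55],[0,0,0,0,0,0,55]]'
```

```text
time_s: 23.0
tcp_pos: [0.6365, -0.2218, 0.0681]
eef_rot: [78.7, 89.8, 176.0]
contact_force: [-0.4, 0.0, -1.5]
gripper_width: 0.0584
time_s: 23.2
tcp_pos: [0.6376, -0.2225, 0.068]
eef_rot: [-109.0, 90.0, -11.8]
contact_force: [0.6, -0.4, -1.7]
gripper_width: 0.0584
time_s: 23.4
tcp_pos: [0.6373, -0.2226, 0.0669]
eef_rot: [-96.1, 90.0, 1.2]
contact_force: [-0.8, -0.1, -1.7]
gripper_width: 0.0588
```

```bash
python3 -m creep '[[0,0,0,0.1,0,0,55],[0,0,0,0.1,0,0,55],[0,0,0,0,0,0,55]]'
python3 -m creep '[[0,0,0,0.1,0,0,55],[0,0,0,0,0,0,55]]'
```

```text
time_s: 23.7
tcp_pos: [0.6371, -0.2226, 0.0644]
eef_rot: [66.9, 90.0, 164.1]
contact_force: [-0.1, -0.3, -0.8]
gripper_width: 0.0587
time_s: 23.9
tcp_pos: [0.6373, -0.2226, 0.0638]
eef_rot: [-134.2, 90.0, -36.9]
contact_force: [-1.1, 0.2, 1.7]
gripper_width: 0.0587
```

```bash
python3 -m creep '[[0,0,0,0.07,0,0,55],[0,0,0,0,0,0,55]]'
python3 -m creep '[[0,0,0,-0.1,0,0,55],[0,0,0,0,0,0,100],[0,0,0,0,0,0,100],[0,0,0,0,0,0,100],[0,0,0,0,0,0,100],[0,0,0,0,0,0,100]]'
python3 -m creep '[[0,0,0,-1,0,0,100],[0,0,0,-3,0,0,100],[0,0,0,-5,0,0,100],[0,0,0,-2,0,0,100],[0,0,0,0,0,0,100],[0,0,0,0,0,0,100]]'
python3 - <<'E'
from h import *
s,M=tool(); c=cam("wrist"); im,d=r.capture("wrist"); cv2.imwrite("pics/w9.png",im); print(s["tcp_pos"],s["gripper_width"])
for n in ("orifice","blank"):
  for a in r.masks_of(n,"wrist"):
    P=cloud("wrist",d,c)[a["pixels"]&(d>0)]; x,y,X,Y=a["rect"]; print(n,a["score"],a["rect"],np.median(P,0),plane((x+X)/2,(y+Y)/2,.068,c))
im,d=r.capture("side"); cv2.imwrite("pics/s9.png",im); a=cv2.resize(im[100:240,270:440],(680,560)); cv2.imwrite("pics/c9.png",a)
E
```

```text
time_s: 24.1
tcp_pos: [0.6373, -0.2226, 0.0637]
eef_rot: [-129.9, 90.0, -32.6]
contact_force: [-3.2, 0.5, 5.4]
gripper_width: 0.0587
time_s: 24.7
tcp_pos: [0.6372, -0.2226, 0.0638]
eef_rot: [-154.7, 90.0, -57.5]
contact_force: [-0.2, 0.4, 0.1]
gripper_width: 0.0868
time_s: 25.3
tcp_pos: [0.6374, -0.2225, 0.1751]
eef_rot: [-95.1, 89.9, 2.1]
contact_force: [-0.6, -0.6, -1.4]
gripper_width: 0.088
[ 0.63739285 -0.2225178   0.17514833] 0.08800800327522057
orifice 0.75 [289.0, 165.2, 348.5, 227.4] [ 0.6371697  -0.22448545  0.0694861 ] [ 0.63692919 -0.22345931]
blank 0.49 [448.2, 248.8, 454.6, 255.4] [ 0.49071522 -0.18103112  0.06805165] [ 0.489982  -0.1804957]
```

View pics/w9.png

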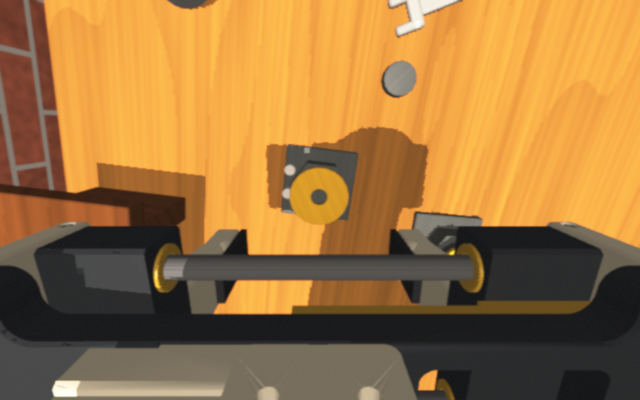

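View pics/c9.png

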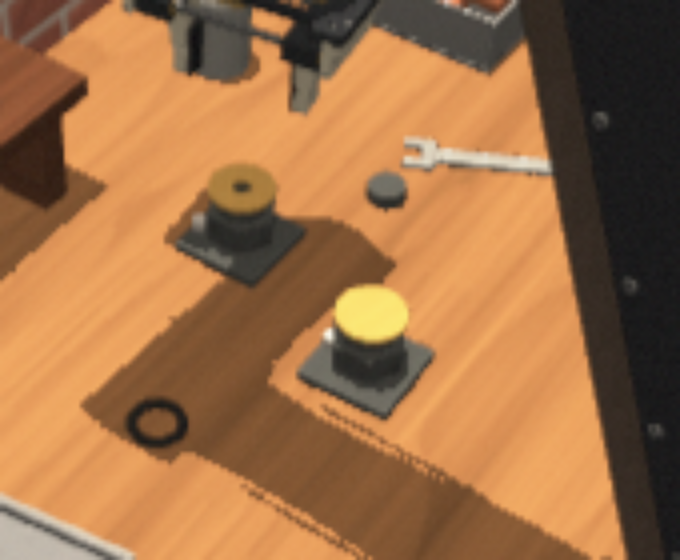

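Both plates lie flat on their unions: the orifice (319,196 in the wrist view) on the two-stud foot, the blank on the one-stud foot. The gripper is clear.

```bash
python3 -c "
from plant import r
print(r.close_job())"
```

```text
the job is handed in; nothing more can be done
None
```

Both plates are on their unions, in the order asked, and the job is handed in at about 25 s on the robot's clock. I slid each plate to mid-lane with a light press (about 12–16 N), pinched it along the lane and lifted it out. The solid plate went on the one-stud union first, then the plate with the hole on the two-stud union.

**Last checks:** Both plates lie level, their tops at a measured height of about 69 mm (68 mm expected). Each is within about 1–2 mm of its seat centre, against the 8 mm overlap available. The gasket, nut and wrench look undisturbed, and the gripper was open and about 11 cm above the last plate when I handed in.

**What went wrong or disagreed:**
- On my first try at the solid plate I lowered the fingers before they had fully opened. They touched at about 19 N and the plate shifted roughly 10 mm along its lane. I lifted, looked again and grasped it cleanly.
- The gripper read 58.5 mm on the 60 mm plates, though both were held level and centred.
- Positions from the side camera were about 6 mm off the top camera's, so I didn't use them for placing.

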